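# Seat the reference probe in the calibrator and lock it

### The job

Take the thinner of the two steel probes from the rack and push it tip first partway into the level well of the calibrator, let go, take a fresh grip on the black tail behind the collar and push it fully home, until the collar meets the face. Then turn the lock knob sunk in the top of the calibrator clockwise to its stop. Leave the thick probe in the rack and the bottles, label roll and vial where they stand, and let go of everything at the end.

Things in the scene. Friction and masses are not known exactly. Their poses are not given: they have to be found in the camera images.
- probe: the thinner steel probe, 0.14 kg: shaft 14 mm thick, 130 long; collar 30 mm wide, 6 thick; black ribbed tail 14 mm thick, 40 long. Origin on the axis at mid-shaft, own x towards the tip (tip +65, collar -65 to -71, tail end -111 mm); may roll about x. Starts level in either lane of the rack, axis 42 mm above the bench, up to 4 mm play sideways
- probe_tip (a point): centre of the probe's tip end, on its axis; the last 4 mm of the tip are reduced to 10 mm in diameter. Let go partway in, the probe stays there and droops: the outer end sinks by up to about 0.04 rad until it is levelled by lifting the tail
- thick_probe: the other probe, to be left in the rack's other lane: same form and lengths, but 20 mm thick with a 36 mm collar; does not fit the well. Origin and axes as for the probe; axis 45 mm above the bench. 49 mm are free between the two probes: do not open the fingers fully over them
- rack: fixed grey rack 128 (x) x 182 (y) mm, origin under its middle, base 8 mm thick. Lanes along y at x = -33, +33; probe origins at y = -21, tips to -y. Saddles 56 mm high at y -83..-59 and 19..39; walls 63 mm high beside the tails at y 57..87: grip only the bare shaft between the saddles (38 mm ahead of the probe's origin to 40 mm behind it)
- calibrator: fixed grey box, the temperature calibrator, x -90..+82, y -75..+75 mm, 125 mm high, origin on the underside; its front with the well looks to its own +y
- well_mouth (a point): centre of the well's mouth in the front face, 95 mm above the bench, at x +44, y +75 mm of the calibrator; axes parallel to its axes. The well runs level to its -y: 16 mm wide, 144 deep, with a 5 mm deep funnel 26 mm wide. From 70 mm on the tip pushes a sliding plug (3 N drag plus light damping, no spring-back). Home: collar on the face, tip 130 mm deep
- knob_grip (a point): grip point on the lock knob's vertical axis, at x -42, y 0 mm of the calibrator, 113 mm above the bench, 8 mm below the knob's top. Knob: black bar 44 long, 18 wide, on a 6 mm high disc 48 wide, in a round pit 84 wide and 34 deep (floor 91 mm above the bench, bar top 30 above the floor). The point's x runs along the bar; a white line marks the +x end
- lock_knob (a joint): angle of the lock knob, rad, grows clockwise seen from above; 0 to 1.3 (stop, locked). The bar's x axis stands at 0.65 rad minus this value, counterclockwise from the calibrator's x axis. Friction about 0.06 N m; it stays where it is left
- bottle_a: loose reagent bottle 35 x 58 x 78 mm, origin under its middle, beside the way into the well on the far side; leave alone
- bottle_b: second loose reagent bottle, same size; leave alone
- label_roll: loose roll of labels, 58 mm in diameter, 28 mm high, origin under its middle; leave alone
- vial: loose small vial 22 mm in diameter, 45 mm high, origin under its middle; leave alone

How it is judged:
On the way, in this order (a step that is already met when the one before it is completed fails the run):
1. the probe is partway in the well (tip 40 to 110 mm deep) and has been let go (y of probe_tip in the frame of well_mouth between -0.11 and -0.04 m and angle between the x axis of probe and the y axis of well_mouth, either way round below 0.1 rad and contact force between the fingers and probe below 0.1 N and x of probe_tip in the frame of well_mouth between -0.006 and 0.006 m and z of probe_tip in the frame of well_mouth between -0.006 and 0.006 m), for 0.2 s.
2. the probe, not yet home, is gripped afresh on its tail behind the collar (x of the grasp point in the frame of probe below -0.067 m and contact force between the fingers and probe above 1 N and y of probe_tip in the frame of well_mouth between -0.125 and -0.03 m), for 0.1 s.
3. the probe is fully home (y of probe_tip in the frame of well_mouth below -0.127 m and angle between the x axis of probe and the y axis of well_mouth, either way round below 0.04 rad and x of probe_tip in the frame of well_mouth between -0.006 and 0.006 m and z of probe_tip in the frame of well_mouth between -0.006 and 0.006 m), for 0.2 s.
4. the lock knob is turned clockwise to its stop (value of joint lock_knob above 1.18 rad), for 0.2 s.
At the end, for the whole second after the job is handed in: the thinner probe is home in the well, tip at least 127 of 130 mm deep (collar within 3 mm of the face) and in line with it, at rest; the lock knob is within 0.12 rad of its clockwise stop; the thick probe lies in the rack where it was (all of step 3 and value of joint lock_knob above 1.18 rad and linear speed of probe below 0.02 m/s and distance of thick_probe from where it was at the start of the episode below 0.025 m); the robot touches nothing.
It fails at once if the thick probe is moved more than 25 mm (distance of thick_probe from where it was at the start of the episode above 0.025 m).
It fails at once if a bottle, the label roll or the vial is moved more than 30 mm or knocked over (distance of any of bottle_a, bottle_b, label_roll, vial from where it was at the start of the episode above 0.03 m or angle between any of bottle_a, bottle_b, vial's own z axis and vertical above 0.7 rad).
It also fails if it takes over 67 s, if anything falls off the work surface, if the arm or the gripper's body presses on something with over 40 N, if the wrist force passes 120 N, or if a joint passes its speed limit or range.

### The arm

A 7-joint arm with a two-finger parallel gripper is mounted at the origin on a cart in front of the work surface, level with it; the furniture and walls round the work are solid. World frame = base frame: x ahead of the robot, y to its left, z up, the work surface at z = 0. Lengths are in m, angles in rad, forces in N, time in s.
With the tool pointing down it reaches from about 0.35 to 0.9 m from the base axis. Payload 8.1 kg.
Tool frame: the origin (TCP) lies at the very end of the fingers, on their centre line; the grasp point (between the pads) lies 19 mm behind it; z points along the fingers, y is the line along which they close (so a half turn about z gives the same grasp; the last joint's range is limited). The gripper opens to 85 mm and grips with 20 to 120 N. Pads are 22 mm wide; open, the fingers measure 114 mm over their backs; the gripper's body (76 mm by 85 mm) begins 54 mm behind the grasp point. The pads swing forward as they close: fully open they stand 13 mm farther back than shut.
Start: joints at [-1.222, 0.434, 0.025, 1.573, -0.012, 1.134, -0.075], TCP at [0.273, 0.562, 0.231] pointing down, gripper open.
Joint ranges: [-2.62, 2.62], [-0.44, 2.09], [-1.27, 1.32], [0.08, 2.57], [-1.32, 4.46], [0.12, 2], [-2.74, 2.74]. Speed limits (rad/s): [2.22, 2.22, 3.01, 3.01, 3.14, 3.14, 3.14].

### API

Orientations are given as a unit quaternion [w, x, y, z].
In Python, from workcell import sensors, viewer, r, spotter gives the robot as it stands. The module is installed in compiled form; this text tells all that it offers.
- The arm moves only by the shell command python3 -m handwheel 'ROWS' [OPENING] [FORCE]. ROWS is JSON, a list of rows, each an object with "linear": the shift along the tool's x, y, z each as a share of 0.2 m, from -1 to 1, a list of three; "turn": the turn about the tool's z as a share of 30 degrees, from -1 to 1. In form: [{"linear": [dx, dy, dz], "turn": turn}, ...]. A call has 1 to 20 rows; each row shifts and turns the commanded pose from where the row before left it, along the tool's axes as they then stand; what a row does not reach is not made up. A row lasts 1/10 s, in which the tool goes at most 50 mm and 8.59 degrees, less where a joint would pass 70% of its speed; a pose out of reach is approached as far as the arm can. A call with a number of a shift or a turn outside -1 to 1 is refused whole. A call with a gripper value outside its range is refused whole. OPENING is the closure, from 0 (fully open) to 1 (shut), set as the call begins (- or left out, the last holds). The fingers move at their own pace and stop on an object; FORCE is the grip in N (left out, the last holds). Time passes only in rows, so rows that do not move let the fingers close. It gives the time, the measured TCP pose, the force, the opening and the grip force at its end, in the units of the state.
- sensors.state(): the state, without advancing time (a new reading comes with each control period).
- viewer.snapshot(name): name is "side" or "top"; returns a dict with "frame" (480x640x3 uint8, blue, green, red), "intrinsics" (3x3 intrinsics, pixels), "k1" (the pictures are not rectified: a ray, as slopes to the right and down, at radius r is drawn at 1 + k1 r^2 times it, then the intrinsics apply), "extrinsics" (4x4, takes a point from world to camera coordinates). Camera axes: x right, y up, looking along -z (the intrinsics and any distortion apply to the point x, -y, -z); pixel columns grow to the right and rows downward; lengths in m; the calibration is good to about 2 mm. A picture is of the moment at which its call begins. There is no depth.
- r.finish_job(): hands the job in; it is judged then, once.
Trained networks look in a picture, given as the dict that the camera call returned (one of the last four; its "shot" number tells which), for a name from the list of things; names that differ only in an ending like _2 or _b are one class to them, and where a whole thing is asked for, a point or a joint stands for the part that bears it (a point fixed in the world has none). Each returns a list of dicts, best first, with "conf" (0 to 1); they miss things now and then, are a little off and sometimes report something else, mostly with a low value. They report only what shows in the picture. A call takes as long as a camera call.
- spotter.boxes_of(query, picture): "point" ([column, row] in pixels, amid what is visible of it).
The state is a dict: "t": time; "q": joint angles; "joint_velocities": joint speeds; "tau": joint torques, N m; "eef_pos": TCP position; "eef_rot": TCP orientation; "contact_force": force on the tool from outside, world axes, zero at the start; "moment": the same for the moment, N m; "width": opening from 0.0 (shut) to 1.0 (fully open); "finger_force": force on a finger pad.
Only numpy, scipy, OpenCV 4.12 (cv2) and the standard library are available. Lean on these libraries where they do the work, as an engineer would, in place of code of your own. Each camera call takes 0.05 s, during which the arm holds its last target. There are 200 camera calls.

## Working session

There is one attempt and no reset: what is moved stays moved. The work goes in short steps, Python scripts to look and compute and a shell command to move; the robot and the scene stay as the last step left them, time stands still between calls to the robot, and variables do not carry over. Pictures are saved under pics/ and viewed, at most 10 in all, crops included, and the job is handed in when it is done.

```bash
mkdir -p pics
cat > h.py <<'E'
import numpy as np, cv2
from workcell import sensors, viewer, r, spotter
def snap(n,f=None):
    p=viewer.snapshot(n)
    if f: cv2.imwrite('pics/'+f,p['frame'])
    return p
def ray(p,px):
    K=np.array(p['intrinsics']);E=np.array(p['extrinsics']);k=p['k1']
    d=np.array([(px[0]-K[0,2])/K[0,0],(px[1]-K[1,2])/K[1,1]]);u=d.copy()
    for _ in range(30): u=d/(1+k*(u@u))
    R=E[:3,:3];return -R.T@E[:3,3], R.T@np.array([u[0],-u[1],-1])
def atz(p,px,z):
    o,v=ray(p,px);return o+v*(z-o[2])/v[2]
def proj(p,X):
    K=np.array(p['intrinsics']);E=np.array(p['extrinsics'])
    c=E[:3,:3]@np.array(X)+E[:3,3];u=np.array([c[0],-c[1]])/-c[2];u=u*(1+p['k1']*(u@u))
    return u*[K[0,0],K[1,1]]+[K[0,2],K[1,2]]
E
python3 - <<'E'
from h import *
for n in('top','side'):
    p=snap(n,n+'0.png');print(n,(-np.array(p['extrinsics'])[:3,:3].T@np.array(p['extrinsics'])[:3,3]).round(3),p['k1'])
    for q in 'probe thick_probe rack calibrator knob_grip bottle_a label_roll vial'.split():
        print(q,[(np.round(d['point']),round(d['conf'],2)) for d in spotter.boxes_of(q,p)][:4])
s=sensors.state();print(s['t'],s['eef_pos'],s['eef_rot'],s['contact_force'])
E
```

```text
top [ 0.501 -0.074  1.177] -0.15046601079049607
probe [(array([285., 262.]), 0.74)]
thick_probe [(array([289., 295.]), 0.91)]
rack [(array([293., 276.]), 0.76), (array([430., 258.]), 0.48)]
calibrator [(array([431., 241.]), 0.84), (array([295., 277.]), 0.21)]
knob_grip [(array([431., 259.]), 0.58)]
bottle_a [(array([422., 157.]), 0.86), (array([360., 140.]), 0.83), (array([286., 265.]), 0.2)]
label_roll [(array([395., 327.]), 0.85)]
vial [(array([202., 325.]), 0.4)]
side [0.473 0.705 0.61 ] -0.002947447777119754
probe [(array([345., 301.]), 0.89)]
thick_probe [(array([383., 303.]), 0.96)]
rack [(array([368., 311.]), 0.96)]
calibrator [(array([340., 214.]), 0.75), (array([359., 194.]), 0.69)]
knob_grip [(array([355., 198.]), 0.49)]
bottle_a [(array([268., 224.]), 0.89), (array([241., 240.]), 0.82)]
label_roll [(array([414., 250.]), 0.58), (array([346., 302.]), 0.47)]
vial [(array([264., 222.]), 0.3)]
0.9 [0.27285092 0.56230782 0.2313141 ] [-3.39810831e-06  2.23994370e-01  9.74590438e-01  1.09501188e-05] [-0.33493349  0.26678236 -0.56124788]
```

View pics/top0.png

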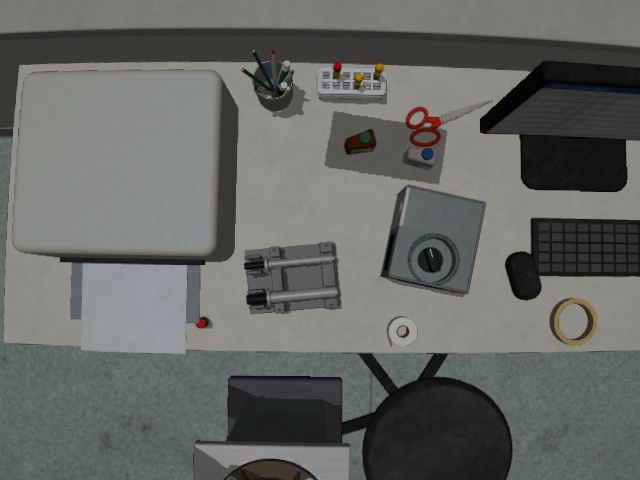

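View pics/side0.png

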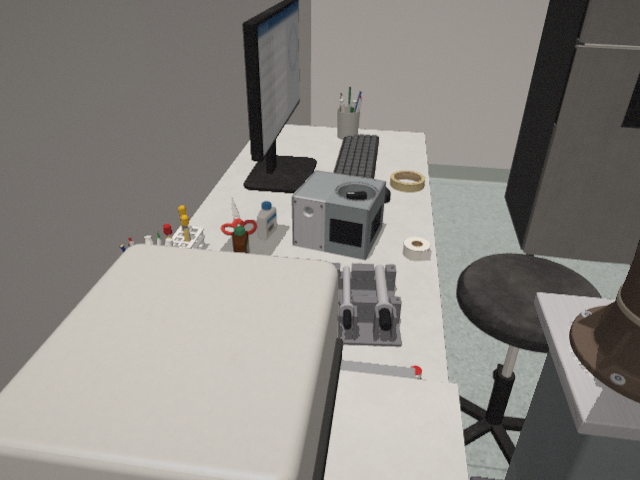

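The top view shows the rack at about (293,277), its tails to the left and the thin probe in the upper (far) lane. The calibrator is near (433,240), turned slightly, with the knob at (431,259). The bottles are at (360,140) and (422,157), the label roll at (402,331) and the vial at (202,323). Next I take an enlarged crop to measure from.

Run:
```python
import cv2,numpy as np
a=cv2.imread('pics/top0.png')
c=cv2.resize(a[180:320,235:345],None,fx=3.6,fy=3.6,interpolation=cv2.INTER_CUBIC)
d=cv2.resize(a[180:320,380:490],None,fx=3.6,fy=3.6,interpolation=cv2.INTER_CUBIC)
cv2.imwrite('pics/crop1.png',np.hstack([c,d]))
```

```text
(no output)
```

View pics/crop1.png

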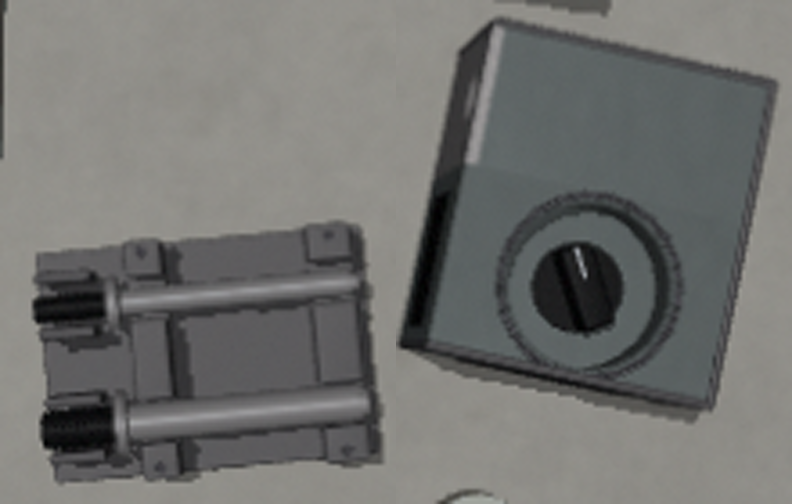

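The crop shows the calibrator top's corners at about (498,18), (777,80), (710,408) and (428,350). The knob is at (577,287), with its white line towards (578,262). The thin probe runs from its tail end at (35,308) to its tip at (360,286).

```bash
cat > m.py <<'E'
from h import *
from scipy.optimize import least_squares
p=snap('top')
L=lambda u,v:(235+u/3.6,180+v/3.6)
R=lambda u,v:(380+(u-396)/3.6,180+v/3.6)
def fit(loc,pix,x0):
    def T(x,l): c,s=np.cos(x[2]),np.sin(x[2]); return [x[0]+c*l[0]-s*l[1],x[1]+s*l[0]+c*l[1],l[2]]
    f=lambda x:np.concatenate([proj(p,T(x,l))-q for l,q in zip(loc,pix)])
    s=least_squares(f,x0);return s.x,s.fun.reshape(-1,2).round(1).tolist()
# calibrator: x far(up), y left
loc=[(.082,.075,.125),(.082,-.075,.125),(-.09,-.075,.125),(-.09,.075,.125),(-.042,0,.121)]
pix=[R(498,18),R(777,80),R(710,408),R(428,350),R(577,287)]
x,e=fit(loc,pix,[.5,-.3,0]);print('cal',x.round(4),e)
c,s=np.cos(x[2]),np.sin(x[2]);M=np.array([[c,-s],[s,c]])
print('mouth',x[:2]+M@[.044,.075],'knob',x[:2]+M@[-.042,0])
for n,a,b,z in(('thin',(35,308),(360,286),.042),('thick',(43,430),(370,402),.045)):
    A=atz(p,L(*a),z);B=atz(p,L(*b),z);d=B-A;l=np.hypot(*d[:2]);u=d/l
    print(n,A.round(4),B.round(4),'len',l.round(4),'ang',np.arctan2(d[1],d[0]),'orig', (B-u*.065).round(4),((A+u*.111)).round(4))
q=[(-.064,.091,.008),(.064,-.091,.008),(.064,.091,.008),(-.064,-.091,.008)]
print('rack',fit(q,[L(57,480),L(365,230),L(37,253),L(382,463)],[.4,0,0]))
for n in((360,140),(422,157),(202,323),(402,331)): print(atz(p,n,.03).round(3))
E
python3 m.py
```

```text
cal [ 0.5672 -0.3063 -0.2036] [[-1.1, -0.3], [-0.3, 0.5], [0.0, 0.6], [-1.1, -0.6], [2.5, -0.1]]
mouth [ 0.62549826 -0.24177745] knob [ 0.52610719 -0.2978347 ]
thin [0.5114 0.0538 0.042 ] [ 0.5259 -0.122   0.042 ] len 0.1763 ang -1.4887039554293318 orig [ 0.5205 -0.0572  0.042 ] [ 0.5205 -0.0568  0.042 ]
thick [0.4458 0.0479 0.045 ] [ 0.4633 -0.128   0.045 ] len 0.1768 ang -1.4713401890864584 orig [ 0.4569 -0.0633  0.045 ] [ 0.4568 -0.0625  0.045 ]
rack (array([ 0.48624596, -0.04047152,  0.08208703]), [[-0.7, 0.7], [0.1, 0.2], [0.8, -0.1], [-0.2, -0.8]])
[ 0.766 -0.17   0.03 ]
[ 0.734 -0.295  0.03 ]
[0.397 0.138 0.03 ]
[ 0.387 -0.257  0.03 ]
```

```bash
sed -i 's/(-.042,0,.121)\]/(-.042,0,.097)]/' m.py
cat >> h.py <<'E'
def go(*tg):
    """targets (x,y,z,yaw of tool y deg); prints tool-axis shift in shares & turn shares"""
    from scipy.spatial.transform import Rotation as Ro
    s=sensors.state();P=np.array(s['eef_pos']);q=s['eef_rot'];Rm=Ro.from_quat([q[1],q[2],q[3],q[0]]).as_matrix()
    yaw=np.degrees(np.arctan2(Rm[1,1],Rm[0,1]));print('t',round(s['t'],2),'pos',P.round(4),'yaw',yaw.round(2),'tilt',Rm[:,2].round(3),'F',np.round(s['contact_force'],1),'w',round(s['width'],3),'ff',np.round(s['finger_force'],1))
    for t in tg:
        a=np.radians(t[3]);y=np.array([np.cos(a),np.sin(a),0]);x=np.array([-y[1],y[0],0]);z=np.array([0,0,-1])
        d=np.array(t[:3])-P;print('turn first',((yaw-t[3])/30).round(3),'then shares',(np.array([d@x,d@y,d@z])/.2).round(3));P=np.array(t[:3]);yaw=t[3]
E
python3 m.py|head -2
python3 - <<'E'
from h import *
go((.37,.02,.231,4.7),(.519,-.035,.15,4.7),(.519,-.035,.023,4.7))
p=snap('side','side1.png')
M=np.array([.0625+.563,-.2418,.095]);print(proj(p,M))
a=p['frame'][170:270,280:400];cv2.imwrite('pics/sc.png',cv2.resize(a,None,fx=6,fy=6,interpolation=cv2.INTER_CUBIC))
E
```

```text
cal [ 0.5674 -0.3073 -0.201 ] [[-0.7, -0.3], [0.1, 0.3], [0.7, 0.4], [-0.4, -0.6], [0.4, 0.1]]
mouth [ 0.6254477  -0.24259653] knob [ 0.52620685 -0.29891929]
t 1.0 pos [0.2729 0.5623 0.2313] yaw 64.11 tilt [ 0.  0. -1.] F [-0.  -0.2  0.6] w 1.0 ff 0.0
turn first 1.98 then shares [-2.742e+00  2.620e-01  2.000e-03]Traceback (most recent call last):
  File "<stdin>", line 2, in <module>
  File "h.py", line 25, in go
    d=np.array(t[:3])-P;print('turn first',((yaw-t[3])/30).round(3),'then shares',(np.array([d@x,d@y,d@z])/.2).round(3));P=np.array(t[:3]);yaw=t[3]
                                           ^^^^^^^^^^^^^^^^^^^^^
AttributeError: 'float' object has no attribute 'round'
```

```bash
python3 -m handwheel '[{"linear":[0,0,0],"turn":0.248},{"linear":[0,0,0],"turn":0.248},{"linear":[0,0,0],"turn":0.248},{"linear":[0,0,0],"turn":0.248},{"linear":[0,0,0],"turn":0.248},{"linear":[0,0,0],"turn":0.248},{"linear":[0,0,0],"turn":0.248},{"linear":[0,0,0],"turn":0.248},{"linear":[0,0,0],"turn":0}]' 0.53 40
```

```text
t: 1.9
eef_pos: [0.2727, 0.5624, 0.2313]
eef_rot: [0.0, 0.679, 0.734, 0.0]
contact_force: [0.8, -0.5, -0.6]
width: 0.475
finger_force: 0.0
```

```bash
sed -i 's/((yaw-t\[3\])\/30).round(3)/np.round((yaw-t[3])\/30,3)/' h.py; python3 -m handwheel '[{"linear":[-0.1,0.01,0],"turn":0},{"linear":[-0.18,0.017,0],"turn":0},{"linear":[-0.18,0.017,0],"turn":0},{"linear":[-0.18,0.017,0],"turn":0},{"linear":[-0.18,0.017,0],"turn":0},{"linear":[-0.18,0.017,0],"turn":0},{"linear":[-0.18,0.017,0],"turn":0},{"linear":[-0.18,0.017,0],"turn":0},{"linear":[-0.18,0.017,0],"turn":0},{"linear":[-0.18,0.017,0],"turn":0},{"linear":[-0.18,0.017,0],"turn":0},{"linear":[-0.18,0.017,0],"turn":0},{"linear":[-0.18,0.017,0],"turn":0},{"linear":[-0.18,0.017,0],"turn":0},{"linear":[-0.18,0.017,0],"turn":0},{"linear":[-0.12,0.014,0],"turn":0},{"linear":[0,0,0],"turn":0}]'
python3 - <<'E'
from h import *
go((.519,-.035,.12,4.7),(.519,-.035,.023,4.7))
p=snap('side','side1.png')
print(proj(p,[.6254,-.2426,.095]))
a=p['frame'][170:270,280:400];cv2.imwrite('pics/sc.png',cv2.resize(a,None,fx=6,fy=6,interpolation=cv2.INTER_CUBIC))
E
```

```text
t: 3.6
eef_pos: [0.3694, 0.0174, 0.2317]
eef_rot: [0.0, 0.679, 0.735, 0.0]
contact_force: [0.1, 0.1, -0.3]
width: 0.469
finger_force: 0.0
t 3.6 pos [0.3694 0.0174 0.2317] yaw 4.53 tilt [ 0.001  0.    -1.   ] F [ 0.1  0.1 -0.3] w 0.469 ff 0.0
turn first -0.006 then shares [-0.322  0.724  0.558]
turn first 0.0 then shares [0.    0.    0.485]
[309.36111886 210.87691758]
```

View pics/sc.png

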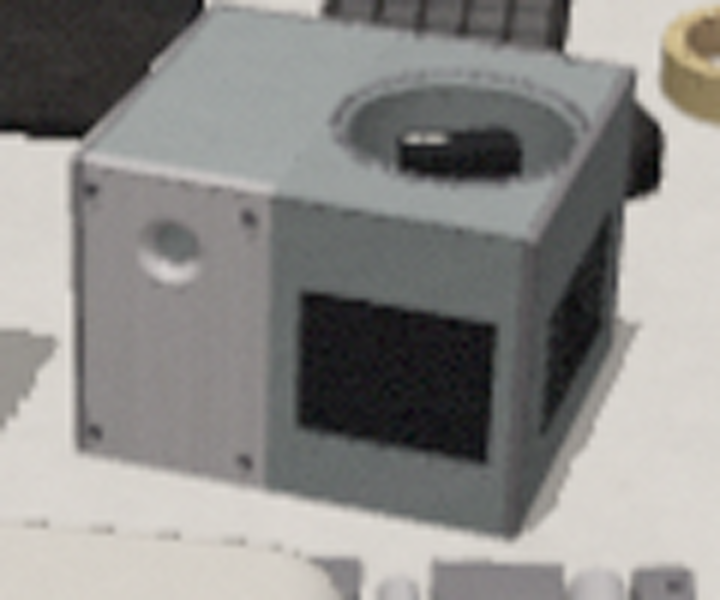

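The crop shows the well mouth centred at about (170,250), which is full-image (308,212). That is within 1.4 px (about 2 mm) of the prediction from the top view. I now go above the thin probe.

```bash
python3 -m handwheel '[{"linear":[-0.032,0.073,0],"turn":-0.006},{"linear":[-0.06,0.13,0],"turn":0},{"linear":[-0.06,0.13,0],"turn":0},{"linear":[-0.06,0.13,0.05],"turn":0},{"linear":[-0.06,0.13,0.158],"turn":0},{"linear":[-0.05,0.131,0.15],"turn":0},{"linear":[0,0,0.15],"turn":0},{"linear":[0,0,0.05],"turn":0},{"linear":[0,0,0],"turn":0}]'
python3 - <<'E'
from h import *
go((.519,-.035,.023,4.7))
p=snap('top')
c=cv2.resize(p['frame'][225:325,230:350],None,fx=6,fy=6,interpolation=cv2.INTER_CUBIC)
q=snap('side');d=cv2.resize(q['frame'][240:340,320:420],None,fx=6,fy=6,interpolation=cv2.INTER_CUBIC)
cv2.imwrite('pics/c2.png',cv2.resize(np.hstack([c,d]),None,fx=.6,fy=.6))
E
```

```text
t: 4.55
eef_pos: [0.5173, -0.0309, 0.1185]
eef_rot: [-0.001, 0.676, 0.737, -0.001]
contact_force: [-0.7, -0.0, 0.0]
width: 0.472
finger_force: 0.0
t 4.55 pos [ 0.5173 -0.0309  0.1185] yaw 4.89 tilt [-0.004  0.    -1.   ] F [-0.7 -0.   0. ] w 0.472 ff 0.0
turn first 0.006 then shares [-0.021  0.007  0.477]
```

View pics/c2.png

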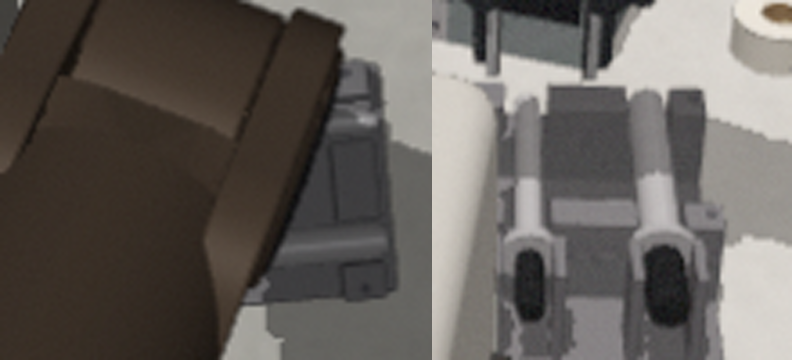

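The left half is mostly hidden by the arm. The right half shows the fingertips at columns 492 and 588 and the thin probe's collar at (527,250), so I check these against the projections.

Run:
```python
from h import *
q=snap('side')
for X,m in(([.5149,.0108,.042],(527,252)),([.5173,-.0309,.1185],(540,73)),([.5189,-.037,.049],(527,185))): print(proj(q,X).round(1),320+(m[0]-432)/3.6,240+m[1]/3.6)
```

```text
[348.2 309.1] 346.3888888888889 310.0
[350.8 260.1] 350.0 260.27777777777777
[348.6 289.6] 346.3888888888889 291.3888888888889
```

```bash
python3 -m handwheel '[{"linear":[-0.02,0.014,0.05],"turn":0},{"linear":[0,0,0.1],"turn":0},{"linear":[0,0,0.1],"turn":0},{"linear":[0,0,0.1],"turn":0},{"linear":[0,0,0.08],"turn":0},{"linear":[0,0,0.047],"turn":0},{"linear":[0,0,0],"turn":0},{"linear":[0,0,0],"turn":0}]'
python3 -m handwheel '[{"linear":[0,0,0],"turn":0},{"linear":[0,0,0],"turn":0},{"linear":[0,0,0],"turn":0},{"linear":[0,0,0],"turn":0},{"linear":[0,0,0],"turn":0}]' 1 60
python3 -m handwheel '[{"linear":[0,0,-0.05],"turn":0},{"linear":[0,0,-0.12],"turn":0},{"linear":[0,0,-0.16],"turn":0},{"linear":[0,0,-0.16],"turn":0},{"linear":[0,0,-0.05],"turn":0},{"linear":[0,0,0],"turn":0}]'
python3 - <<'E'
from h import *
th=-.201;c,s=np.cos(th),np.sin(th);ax=np.array([-s,c]);m=np.array([.6262,-.2424])
for o in(.045,-.055): # tip distance out; grasp 85 behind tip + 
    g=m+ax*(o+.087);print(g)
g=m+ax*(.045+.087); h=m+ax*(-.06+.087); yw=np.degrees(th)
go((g[0],g[1],.13,yw),(g[0],g[1],.076,yw),(h[0],h[1],.076,yw))
p=snap('side');cv2.imwrite('pics/c3.png',cv2.resize(p['frame'][150:330,260:440],None,fx=3.3,fy=3.3,interpolation=cv2.INTER_CUBIC))
E
```

```text
t: 5.5
eef_pos: [0.5222, -0.0358, 0.0248]
eef_rot: [0.0, 0.677, 0.736, 0.0]
contact_force: [-0.1, -0.1, 0.5]
width: 0.468
finger_force: 0.0
t: 6.0
eef_pos: [0.5222, -0.0357, 0.0251]
eef_rot: [0.0, 0.677, 0.736, 0.001]
contact_force: [-0.2, 0.1, 6.1]
width: 0.141
finger_force: 58.3
t: 6.6
eef_pos: [0.5227, -0.0356, 0.1339]
eef_rot: [0.001, 0.677, 0.736, 0.001]
contact_force: [0.9, 0.7, -1.8]
width: 0.142
finger_force: 58.6
[ 0.65255371 -0.1130575 ]
[ 0.63258878 -0.21104424]
t 6.6 pos [ 0.5227 -0.0356  0.1339] yaw 4.79 tilt [ 0.003  0.001 -1.   ] F [ 0.9  0.7 -1.8] w 0.142 ff 58.6
turn first 0.544 then shares [-0.25   0.714  0.019]
turn first 0.0 then shares [0.   0.   0.27]
turn first 0.0 then shares [-0.525 -0.     0.   ]
```

View pics/c3.png

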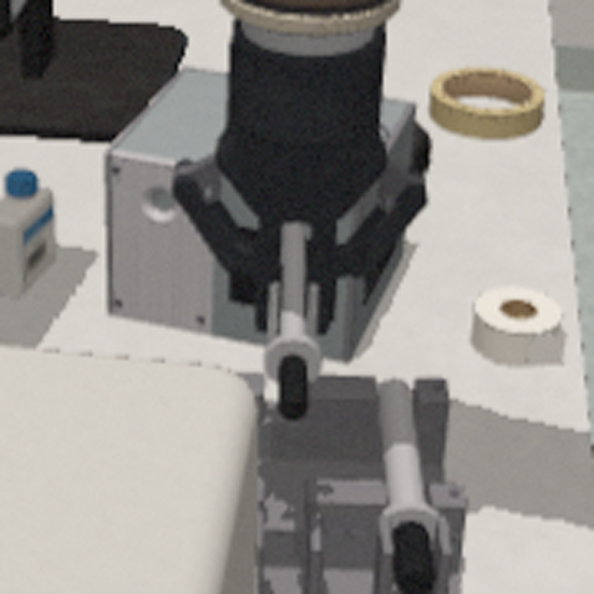

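The crop shows the probe held level between the fingers, with its collar at (291,352). The thick probe is still in its lane and the well mouth is at (160,203). I now turn and move to the well.

```bash
python3 -m handwheel '[{"linear":[-0.06,0.03,0],"turn":0},{"linear":[-0.1,0.1,0],"turn":0.1},{"linear":[-0.03,0.12,0],"turn":0.15},{"linear":[0,0.13,0],"turn":0.15},{"linear":[0,0.13,0],"turn":0.1},{"linear":[0,0.1,0],"turn":0.044},{"linear":[0,0.05,0],"turn":0},{"linear":[0,0,0],"turn":0},{"linear":[0,0,0],"turn":0}]'
python3 - <<'E'
from h import *
go((.6526,-.1131,.078,-11.5))
E
```

```text
t: 7.55
eef_pos: [0.6546, -0.0814, 0.1314]
eef_rot: [-0.001, 0.775, 0.632, -0.001]
contact_force: [-0.8, -0.6, -2.0]
width: 0.141
finger_force: 58.7
t 7.55 pos [ 0.6546 -0.0814  0.1314] yaw -11.57 tilt [-0.002 -0.    -1.   ] F [-0.8 -0.6 -2. ] w 0.141 ff 58.7
turn first -0.002 then shares [-0.157  0.022  0.267]
```

```bash
python3 -m handwheel '[{"linear":[-0.05,0.01,0.06],"turn":0},{"linear":[-0.05,0.012,0.08],"turn":0},{"linear":[-0.057,0,0.08],"turn":0},{"linear":[0,0,0.047],"turn":0},{"linear":[0,0,0],"turn":0},{"linear":[0,0,0],"turn":0}]'
python3 - <<'E'
from h import *
go((.6526,-.1131,.078,-11.5))
p=snap('top');q=snap('side')
a=cv2.resize(p['frame'][180:290,330:470],None,fx=4,fy=4,interpolation=cv2.INTER_CUBIC)
b=cv2.resize(q['frame'][180:290,280:340],None,fx=4,fy=4,interpolation=cv2.INTER_CUBIC)
cv2.imwrite('pics/c4.png',np.hstack([a,b]))
M=[.6262,-.2424,.095];T=[.6262+.2*.045,-.2424+.98*.045,.095]
for X in(M,T): print((proj(p,X)-[330,180])*4,(proj(q,X)-[280,180])*4+[560,0])
E
```

```text
t: 8.15
eef_pos: [0.6537, -0.112, 0.0786]
eef_rot: [-0.0, 0.775, 0.632, -0.0]
contact_force: [0.7, 0.1, -1.1]
width: 0.142
finger_force: 58.7
t 8.15 pos [ 0.6537 -0.112   0.0786] yaw -11.54 tilt [-0.  0. -1.] F [ 0.7  0.1 -1.1] w 0.142 ff 58.7
turn first -0.001 then shares [-0.006 -0.004  0.003]
[283.3386837  105.05324169] [675.92544939 123.56609661]
[190.11784008  84.34316664] [645.43246879 161.65516966]
```

View pics/c4.png

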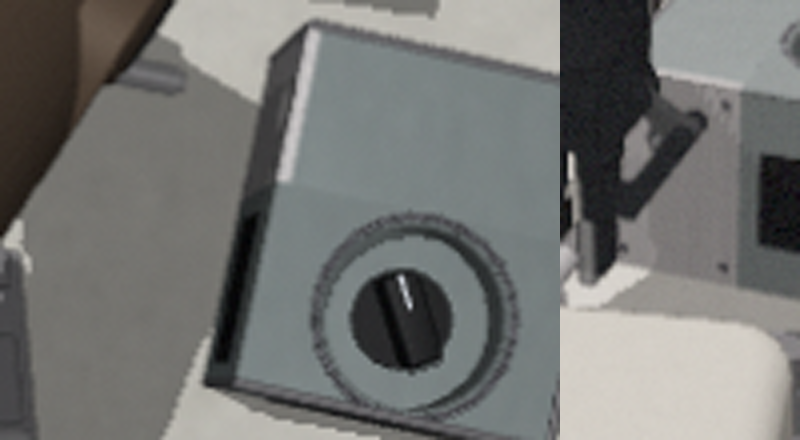

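The left half shows the tip at (184,80) against a predicted (190,84), so it is about 1.5 mm too far towards +x and lies in line with the well. I correct that and insert slowly.

```bash
python3 -m handwheel '[{"linear":[-0.05,-0.011,0],"turn":0},{"linear":[-0.06,0,0],"turn":0},{"linear":[-0.06,0,0],"turn":0},{"linear":[-0.05,0,0],"turn":0},{"linear":[-0.04,0,0],"turn":0},{"linear":[-0.04,0,0],"turn":0},{"linear":[0,0,0],"turn":0}]'
python3 -c "
from h import *
go((.6337,-.206,.078,-11.5))"
```

```text
t: 8.95
eef_pos: [0.6396, -0.1726, 0.0791]
eef_rot: [0.001, 0.775, 0.632, -0.0]
contact_force: [1.2, -2.4, -2.1]
width: 0.139
finger_force: 58.6
t 8.95 pos [ 0.6396 -0.1726  0.0791] yaw -11.63 tilt [ 0.001 -0.001 -1.   ] F [ 1.2 -2.4 -2.1] w 0.139 ff 58.6
turn first -0.004 then shares [-0.169  0.004  0.006]
```

```bash
python3 -m handwheel '[{"linear":[-0.04,0,0],"turn":0},{"linear":[-0.04,0,0],"turn":0},{"linear":[-0.04,0,0],"turn":0},{"linear":[-0.04,0,0],"turn":0},{"linear":[-0.04,0,0],"turn":0},{"linear":[-0.02,0,0],"turn":0},{"linear":[0,0,0],"turn":0}]'
python3 -c "
from h import *
go((.6337,-.206,.078,-11.5))"
```

```text
t: 9.65
eef_pos: [0.6313, -0.215, 0.0791]
eef_rot: [0.001, 0.775, 0.632, 0.0]
contact_force: [4.8, -1.3, -4.3]
width: 0.14
finger_force: 58.6
t 9.65 pos [ 0.6313 -0.215   0.0791] yaw -11.58 tilt [ 0.002 -0.001 -1.   ] F [ 4.8 -1.3 -4.3] w 0.14 ff 58.6
turn first -0.003 then shares [0.046 0.003 0.006]
```

```bash
python3 -m handwheel '[{"linear":[0,0,0],"turn":0},{"linear":[0,0,0],"turn":0},{"linear":[0,0,0],"turn":0},{"linear":[0,0,0],"turn":0},{"linear":[0,0,0],"turn":0},{"linear":[0,0,0],"turn":0}]' 0.45 60
python3 -m handwheel '[{"linear":[0,0,-0.05],"turn":0},{"linear":[0,0,-0.1],"turn":0},{"linear":[0,0,-0.15],"turn":0},{"linear":[0.08,0,-0.05],"turn":0},{"linear":[0.12,0,0],"turn":0},{"linear":[0.1,0,0],"turn":0},{"linear":[0.05,0,0],"turn":0},{"linear":[0,0,0],"turn":0},{"linear":[0,0,0],"turn":0}]'
python3 - <<'E'
from h import *
m=np.array([.6262,-.2424]);ax=np.array([.2,.98]);g=m+ax*.097
go((g[0],g[1],.075,-11.5))
q=snap('side');cv2.imwrite('pics/c5.png',cv2.resize(q['frame'][170:290,260:400],None,fx=5,fy=5,interpolation=cv2.INTER_CUBIC))
for o in(.073,.08,.114): print((proj(q,[*(m+ax*o),.095-.04*o])-[260,170])*5)
E
```

```text
t: 10.25
eef_pos: [0.6307, -0.2138, 0.0789]
eef_rot: [-0.0, 0.775, 0.632, -0.0]
contact_force: [-0.4, 0.4, 1.1]
width: 0.548
finger_force: 0.0
t: 11.15
eef_pos: [0.6445, -0.1459, 0.1489]
eef_rot: [0.0, 0.775, 0.632, -0.0]
contact_force: [-0.5, 0.2, 0.1]
width: 0.555
finger_force: 0.0
t 11.15 pos [ 0.6445 -0.1459  0.1489] yaw -11.56 tilt [-0.    -0.001 -1.   ] F [-0.5  0.2  0.1] w 0.555 ff 0.0
turn first -0.002 then shares [-0.006  0.007  0.37 ]
[181.81596361 289.54641793]
[175.39764423 298.20274556]
[143.22404318 341.59533375]
```

View pics/c5.png

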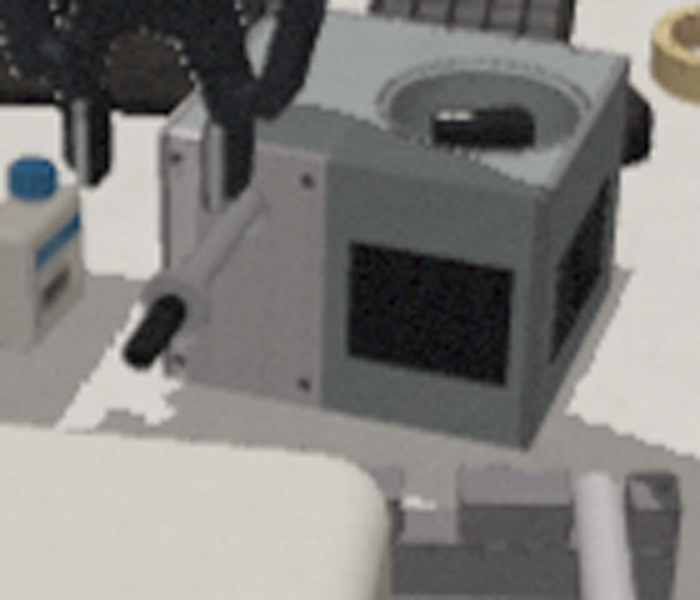

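The probe sits drooping in the well, with its collar at (177,290) and tail end at (138,352), both near the prediction. I descend onto the tail and grip it.

```bash
python3 -m handwheel '[{"linear":[-0.003,0.007,0.08],"turn":0},{"linear":[0,0,0.1],"turn":0},{"linear":[0,0,0.1],"turn":0},{"linear":[0,0,0.07],"turn":0},{"linear":[0,0,0.03],"turn":0},{"linear":[0,0,0],"turn":0},{"linear":[0,0,0],"turn":0}]'
python3 -m handwheel '[{"linear":[0,0,0],"turn":0},{"linear":[0,0,0],"turn":0},{"linear":[0,0,0],"turn":0},{"linear":[0,0,0],"turn":0},{"linear":[0,0,0],"turn":0},{"linear":[0,0,0],"turn":0}]' 1 60
python3 -m handwheel '[{"linear":[0,0,-0.008],"turn":0},{"linear":[0,0,-0.008],"turn":0},{"linear":[0,0,0],"turn":0},{"linear":[0,0,0],"turn":0}]'
python3 -c "
from h import *
go((.6262+.2*.025,-.2424+.98*.025,.078,-11.5))"
```

```text
t: 11.9
eef_pos: [0.6464, -0.1467, 0.0735]
eef_rot: [0.0, 0.775, 0.632, 0.0]
contact_force: [0.1, -0.7, -0.1]
width: 0.553
finger_force: 0.0
t: 12.5
eef_pos: [0.6465, -0.1462, 0.0732]
eef_rot: [0.0, 0.775, 0.632, 0.0]
contact_force: [1.1, -0.2, 1.8]
width: 0.14
finger_force: 58.5
t: 12.9
eef_pos: [0.6457, -0.1459, 0.0759]
eef_rot: [-0.0, 0.775, 0.632, -0.0]
contact_force: [-1.0, 0.5, -1.6]
width: 0.139
finger_force: 58.4
t 12.9 pos [ 0.6457 -0.1459  0.0759] yaw -11.55 tilt [-0.001  0.    -1.   ] F [-1.   0.5 -1.6] w 0.139 ff 58.4
turn first -0.002 then shares [-0.367  0.001 -0.011]
```

Gripped on the tail. I now push about 60 mm, raising it slightly.

```bash
python3 -m handwheel '[{"linear":[-0.02,0,-0.004],"turn":0},{"linear":[-0.04,0,0],"turn":0},{"linear":[-0.04,0,0],"turn":0},{"linear":[-0.04,0,0],"turn":0},{"linear":[-0.04,0,0],"turn":0},{"linear":[-0.04,0,0],"turn":0},{"linear":[-0.04,0,0],"turn":0},{"linear":[-0.02,0,0],"turn":0},{"linear":[0,0,0],"turn":0},{"linear":[0,0,0],"turn":0}]'
python3 -c "
from h import *
go((.6262+.2*.025,-.2424+.98*.025,.078,-11.5))"
```

```text
t: 13.9
eef_pos: [0.6365, -0.1978, 0.0776]
eef_rot: [-0.001, 0.774, 0.633, 0.002]
contact_force: [3.0, 11.7, 6.5]
width: 0.141
finger_force: 59.2
t 13.9 pos [ 0.6365 -0.1978  0.0776] yaw -11.42 tilt [ 0.002  0.005 -1.   ] F [ 3.  11.7  6.5] w 0.141 ff 59.2
turn first 0.003 then shares [-0.104 -0.006 -0.002]
```

```bash
python3 -m handwheel '[{"linear":[-0.02,0,0],"turn":0},{"linear":[-0.02,0,0],"turn":0},{"linear":[-0.02,0,0],"turn":0},{"linear":[-0.02,0,0],"turn":0},{"linear":[-0.01,0,0],"turn":0},{"linear":[0,0,0],"turn":0}]'
python3 -m handwheel '[{"linear":[-0.01,0,0],"turn":0},{"linear":[-0.01,0,0],"turn":0},{"linear":[0,0,0],"turn":0},{"linear":[0,0,0],"turn":0}]'
python3 -c "
from h import *
go((.6262+.2*.025,-.2424+.98*.025,.078,-11.5))"
```

```text
t: 14.5
eef_pos: [0.6338, -0.2121, 0.078]
eef_rot: [-0.003, 0.773, 0.634, 0.004]
contact_force: [1.1, 21.7, 13.1]
width: 0.138
finger_force: 60.0
t: 14.9
eef_pos: [0.6331, -0.2154, 0.0781]
eef_rot: [-0.003, 0.773, 0.634, 0.004]
contact_force: [1.2, 23.6, 14.1]
width: 0.14
finger_force: 60.2
t 14.9 pos [ 0.6331 -0.2154  0.0781] yaw -11.25 tilt [ 0.003  0.01  -1.   ] F [ 1.2 23.6 14.1] w 0.14 ff 60.2
turn first 0.008 then shares [-0.014 -0.007  0.001]
```

```bash
python3 -m handwheel '[{"linear":[0,0,-0.01],"turn":0},{"linear":[0,0,0],"turn":0},{"linear":[-0.01,0,0],"turn":0},{"linear":[-0.01,0,0],"turn":0},{"linear":[0,0,0],"turn":0},{"linear":[0,0,0],"turn":0}]'
python3 - <<'E'
from h import *
go((.6262+.2*.025,-.2424+.98*.025,.078,-11.5))
q=snap('side');cv2.imwrite('pics/c6.png',cv2.resize(q['frame'][180:270,270:370],None,fx=6,fy=6,interpolation=cv2.INTER_CUBIC))
E
```

```text
t: 15.5
eef_pos: [0.632, -0.2177, 0.0789]
eef_rot: [-0.004, 0.773, 0.635, 0.004]
contact_force: [3.5, 24.6, 7.4]
width: 0.141
finger_force: 60.3
t 15.5 pos [ 0.632  -0.2177  0.0789] yaw -11.2 tilt [ 0.001  0.012 -1.   ] F [ 3.5 24.6  7.4] w 0.141 ff 60.3
turn first 0.01 then shares [-0.002 -0.004  0.004]
```

View pics/c6.png

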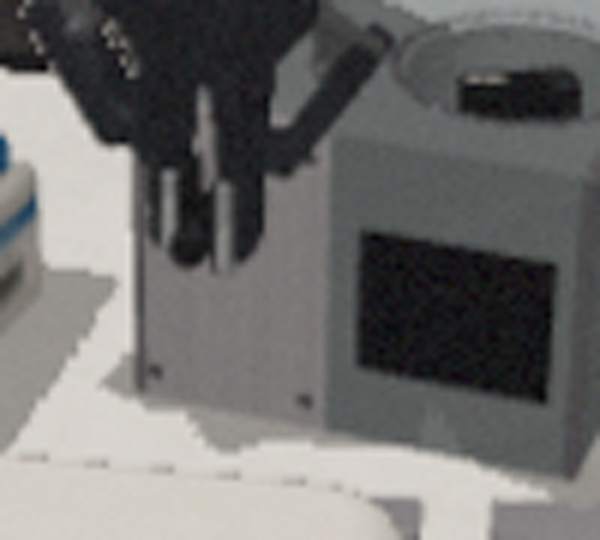

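The fingers hold the tail close to the face, but the collar is hidden. I push on until the force shows the stop.

```bash
python3 -m handwheel '[{"linear":[-0.01,0,-0.004],"turn":0},{"linear":[-0.01,0,0],"turn":0},{"linear":[0,0,0],"turn":0},{"linear":[0,0,0],"turn":0}]'
python3 -m handwheel '[{"linear":[-0.01,0,0],"turn":0},{"linear":[-0.01,0,0],"turn":0},{"linear":[0,0,0],"turn":0},{"linear":[0,0,0],"turn":0}]'
python3 -m handwheel '[{"linear":[-0.01,0,0],"turn":0},{"linear":[-0.01,0,0],"turn":0},{"linear":[0,0,0],"turn":0},{"linear":[0,0,0],"turn":0}]'
```

```text
t: 15.95
eef_pos: [0.632, -0.2178, 0.0789]
eef_rot: [-0.006, 0.772, 0.636, 0.006]
contact_force: [5.9, 33.3, 5.2]
width: 0.139
finger_force: 60.1
t: 16.35
eef_pos: [0.632, -0.2179, 0.0789]
eef_rot: [-0.008, 0.771, 0.637, 0.007]
contact_force: [6.5, 42.2, 9.0]
width: 0.142
finger_force: 60.7
t: 16.75
eef_pos: [0.632, -0.2179, 0.0788]
eef_rot: [-0.01, 0.77, 0.638, 0.009]
contact_force: [4.9, 52.5, 14.4]
width: 0.137
finger_force: 61.1
```

It has come to a hard stop at 73 mm of travel, as expected. I relieve the push, then release.

```bash
python3 -m handwheel '[{"linear":[0.02,0,0],"turn":0},{"linear":[0.015,0,0.002],"turn":0},{"linear":[0,0,0],"turn":0},{"linear":[0,0,0],"turn":0}]'
```

```text
t: 17.15
eef_pos: [0.632, -0.2178, 0.0789]
eef_rot: [-0.006, 0.772, 0.636, 0.006]
contact_force: [4.4, 34.9, 9.2]
width: 0.134
finger_force: 60.5
```

```bash
python3 -m handwheel '[{"linear":[0,0,0],"turn":0},{"linear":[0,0,0],"turn":0},{"linear":[0,0,0],"turn":0},{"linear":[0,0,0],"turn":0},{"linear":[0,0,0],"turn":0},{"linear":[0,0,0],"turn":0}]' 0.4 60
```

```text
t: 17.75
eef_pos: [0.6292, -0.2292, 0.0792]
eef_rot: [-0.001, 0.774, 0.633, 0.001]
contact_force: [2.1, 10.3, -0.4]
width: 0.597
finger_force: 0.0
```

```bash
python3 -m handwheel '[{"linear":[0.02,0,0],"turn":0},{"linear":[0.015,0,0],"turn":0},{"linear":[0,0,-0.03],"turn":0},{"linear":[0,0,-0.1],"turn":0},{"linear":[0,0,-0.15],"turn":0},{"linear":[0,0,-0.15],"turn":0},{"linear":[0,0,-0.1],"turn":0},{"linear":[0,0,0],"turn":0},{"linear":[0,0,0],"turn":0}]'
python3 - <<'E'
from h import *
go((.527,-.2985,.18,-64.3),(.527,-.2985,.102,-64.3))
print(np.round(sensors.state()['q'],3))
q=snap('side');p=snap('top')
a=cv2.resize(q['frame'][180:270,270:390],None,fx=5,fy=5,interpolation=cv2.INTER_CUBIC)
cv2.imwrite('pics/c7.png',a)
cv2.imwrite('pics/t7.png',cv2.resize(p['frame'][180:310,330:500],None,fx=4,fy=4,interpolation=cv2.INTER_CUBIC))
E
```

```text
t: 18.65
eef_pos: [0.6299, -0.2252, 0.1858]
eef_rot: [0.0, 0.775, 0.632, 0.0]
contact_force: [-0.5, 0.2, -0.8]
width: 0.598
finger_force: 0.0
t 18.65 pos [ 0.6299 -0.2252  0.1858] yaw -11.59 tilt [ 0.001 -0.001 -1.   ] F [-0.5  0.2 -0.8] w 0.598 ff 0.0
turn first 1.757 then shares [-0.622  0.107  0.029]
turn first 0.0 then shares [0.   0.   0.39]
[-0.179  0.622  0.729  1.554 -0.442  1.135  0.442]
```

View pics/c7.png

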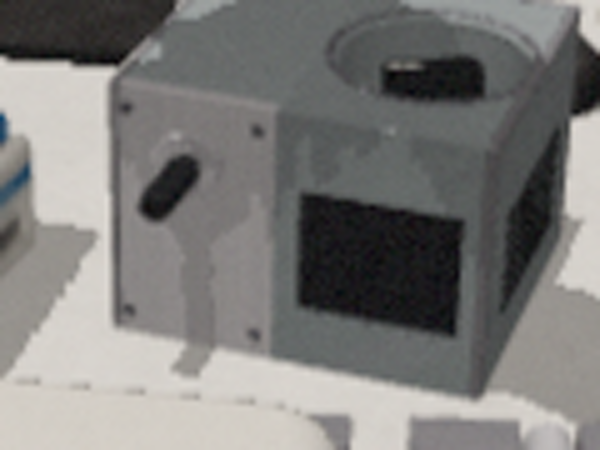

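The probe's collar now sits against the face, with the tail at (170,185) pointing out. I check that numerically and move over the knob with a narrower opening.

```bash
python3 -m handwheel '[{"linear":[0,0,-0.03],"turn":0.15},{"linear":[0,0,0],"turn":0.25},{"linear":[0,0,0],"turn":0.25},{"linear":[0,0,0],"turn":0.25},{"linear":[0,0,0],"turn":0.25},{"linear":[0,0,0],"turn":0.25},{"linear":[0,0,0],"turn":0.25},{"linear":[0,0,0],"turn":0.107},{"linear":[-0.1,0.02,0],"turn":0},{"linear":[-0.15,0.03,0],"turn":0},{"linear":[-0.15,0.03,0],"turn":0},{"linear":[-0.15,0.02,0],"turn":0},{"linear":[-0.07,0.007,0],"turn":0},{"linear":[0,0,0],"turn":0},{"linear":[0,0,0],"turn":0}]' 0.6 40
python3 - <<'E'
from h import *
go((.527,-.2985,.15,-64.3),(.527,-.2985,.102,-64.3))
m=np.array([.6262,-.2424]);ax=np.array([.2,.98])
q=snap('side')
print(proj(q,[*(m+ax*.046),.095]),'tail end seen 301,222')
# knob white line & bar centre in earlier top crop
R=lambda u,v:(380+(u-396)/3.6,180+v/3.6)
p=snap('top')
A,B=atz(p,R(573,248),.121),atz(p,R(587,280),.121);d=A-B;print('line',A[:2],B[:2],np.degrees(np.arctan2(d[1],d[0])))
E
```

```text
t: 20.25
eef_pos: [0.5287, -0.2966, 0.1909]
eef_rot: [-0.0, 0.975, 0.223, 0.0]
contact_force: [0.1, 0.9, -0.7]
width: 0.401
finger_force: 0.0
t 20.25 pos [ 0.5287 -0.2966  0.1909] yaw -64.2 tilt [ 0.     0.001 -1.   ] F [ 0.1  0.9 -0.7] w 0.401 ff 0.0
turn first 0.003 then shares [-0.012  0.005  0.205]
turn first 0.0 then shares [0.   0.   0.24]
[301.18276587 220.63282716] tail end seen 301,222
line [ 0.54564813 -0.29110685] [ 0.52945099 -0.29839265] 24.21920549570698
```

```bash
python3 -m handwheel '[{"linear":[-0.012,0.005,0.06],"turn":0},{"linear":[0,0,0.1],"turn":0},{"linear":[0,0,0.1],"turn":0},{"linear":[0,0,0.08],"turn":0},{"linear":[0,0,0.06],"turn":0},{"linear":[0,0,0.04],"turn":0},{"linear":[0,0,0],"turn":0},{"linear":[0,0,0],"turn":0}]'
python3 -m handwheel '[{"linear":[0,0,0],"turn":0},{"linear":[0,0,0],"turn":0},{"linear":[0,0,0],"turn":0},{"linear":[0,0,0],"turn":0},{"linear":[0,0,0],"turn":0}]' 1 40
```

```text
t: 21.15
eef_pos: [0.5261, -0.2999, 0.1037]
eef_rot: [0.0, 0.975, 0.223, 0.0]
contact_force: [1.3, -0.8, 0.4]
width: 0.399
finger_force: 0.0
t: 21.65
eef_pos: [0.526, -0.2997, 0.1041]
eef_rot: [0.0, 0.975, 0.223, 0.0]
contact_force: [-2.1, 2.0, 7.2]
width: 0.201
finger_force: 38.2
```

Gripped on the bar (17 mm). I now turn it clockwise.

```bash
python3 -m handwheel '[{"linear":[0,0,0],"turn":0.1},{"linear":[0,0,0],"turn":0.2},{"linear":[0,0,0],"turn":0.2},{"linear":[0,0,0],"turn":0.2},{"linear":[0,0,0],"turn":0.2},{"linear":[0,0,0],"turn":0.2},{"linear":[0,0,0],"turn":0.2},{"linear":[0,0,0],"turn":0.2},{"linear":[0,0,0],"turn":0.2},{"linear":[0,0,0],"turn":0.2},{"linear":[0,0,0],"turn":0.2},{"linear":[0,0,0],"turn":0.2},{"linear":[0,0,0],"turn":0.1},{"linear":[0,0,0],"turn":0},{"linear":[0,0,0],"turn":0}]'
python3 - <<'E'
from h import *
go((.527,-.2985,.15,-138.8));s=sensors.state();print(np.round(s['moment'],2),np.round(s['q'],2))
E
```

```text
t: 23.15
eef_pos: [0.5262, -0.2964, 0.1041]
eef_rot: [-0.003, 0.92, -0.392, -0.001]
contact_force: [-4.8, 14.8, 17.4]
width: 0.2
finger_force: 40.5
t 23.15 pos [ 0.5262 -0.2964  0.1041] yaw -136.16 tilt [ 0.     0.006 -1.   ] F [-4.8 14.8 17.4] w 0.2 ff 40.5
turn first 0.088 then shares [ 0.011  0.004 -0.229]
[ 3.18  1.01 -0.06] [-0.28  0.86  1.22  1.82 -0.9   1.15 -1.12]
```

```bash
python3 -m handwheel '[{"linear":[0,0,-0.002],"turn":0.06},{"linear":[0,0,0],"turn":0.06},{"linear":[0,0,0],"turn":0.04},{"linear":[0,0,0],"turn":0},{"linear":[0,0,0],"turn":0}]'
python3 - <<'E'
from h import *
go((.527,-.2985,.15,-138.8));s=sensors.state();print(np.round(s['moment'],2),np.round(s['q'],2))
E
```

```text
t: 23.65
eef_pos: [0.5264, -0.2964, 0.1042]
eef_rot: [-0.003, 0.903, -0.429, -0.001]
contact_force: [-3.9, 12.3, 12.7]
width: 0.199
finger_force: 41.7
t 23.65 pos [ 0.5264 -0.2964  0.1042] yaw -140.84 tilt [-0.     0.006 -1.   ] F [-3.9 12.3 12.7] w 0.199 ff 41.7
turn first -0.068 then shares [ 0.01   0.005 -0.229]
[2.67 0.79 0.88] [-0.28  0.87  1.23  1.82 -0.91  1.15 -1.19]
```

The moment has risen by about 0.9 N m, so the knob is at its stop. I release, lift and move clear.

```bash
python3 -m handwheel '[{"linear":[0,0,0],"turn":-0.05},{"linear":[0,0,0],"turn":0},{"linear":[0,0,0],"turn":0},{"linear":[0,0,0],"turn":0},{"linear":[0,0,0],"turn":0}]' 0.6 40
python3 -m handwheel '[{"linear":[0,0,-0.05],"turn":0},{"linear":[0,0,-0.1],"turn":0},{"linear":[0,0,-0.15],"turn":0},{"linear":[0,0,-0.2],"turn":0},{"linear":[0,0,-0.2],"turn":0},{"linear":[0,0,-0.1],"turn":-0.1},{"linear":[0,0,0],"turn":-0.2},{"linear":[0,0,0],"turn":-0.2},{"linear":[0,0,0],"turn":-0.2},{"linear":[0,0,0],"turn":-0.2},{"linear":[0,0,0],"turn":-0.2},{"linear":[0,0,0],"turn":-0.2},{"linear":[0,0,0],"turn":-0.2},{"linear":[0,0,0],"turn":0},{"linear":[0,0,0],"turn":0}]'
python3 - <<'E'
from h import *
go((.42,-.05,.264,-90),);print(np.round(sensors.state()['q'],2))
E
```

```text
t: 24.15
eef_pos: [0.5258, -0.2998, 0.1037]
eef_rot: [0.0, 0.908, -0.419, 0.0]
contact_force: [-0.3, 0.1, 0.4]
width: 0.397
finger_force: 0.0
t: 25.65
eef_pos: [0.5257, -0.2999, 0.2642]
eef_rot: [-0.0, 0.999, -0.042, 0.0]
contact_force: [0.1, 0.4, 0.2]
width: 0.404
finger_force: 0.0
t 25.65 pos [ 0.5257 -0.2999  0.2642] yaw -94.77 tilt [ 0.001 -0.    -1.   ] F [0.1 0.4 0.2] w 0.404 ff 0.0
turn first -0.159 then shares [-5.280e-01 -1.249e+00  1.000e-03]
[-0.25  0.54  1.08  1.63 -0.5   1.27 -0.73]
```

```bash
python3 -m handwheel '[{"linear":[-0.04,-0.1,0],"turn":0},{"linear":[-0.07,-0.16,0],"turn":0},{"linear":[-0.07,-0.16,0],"turn":0},{"linear":[-0.07,-0.16,0],"turn":0},{"linear":[-0.07,-0.16,0],"turn":0},{"linear":[-0.07,-0.16,0],"turn":0},{"linear":[-0.07,-0.16,0],"turn":0},{"linear":[-0.04,-0.1,0],"turn":0},{"linear":[0,0,0],"turn":0},{"linear":[0,0,0],"turn":0}]'
python3 - <<'E'
from h import *
p=snap('top','t9.png');q=snap('side','s9.png')
for n in('probe','thick_probe','bottle_a','label_roll','vial','knob_grip'):
    print(n,[(np.round(d['point']),round(d['conf'],2)) for d in spotter.boxes_of(n,p)][:2],[(np.round(d['point']),round(d['conf'],2)) for d in spotter.boxes_of(n,q)][:2])
f=p['frame'].astype(int).min(2);K=np.array([.5266,-.2993])
c=proj(p,[*K,.121]);yy,xx=np.mgrid[:480,:640]
# brightness along radius 14 mm vs angle on bar top
for a in range(-90,60,10):
    u=np.array([np.cos(np.radians(a)),np.sin(np.radians(a))])
    print(a,[int(cv2.getRectSubPix(p['frame'],(1,1),tuple(map(float,proj(p,[*(K+u*R),.121])))).min()) for R in(.008,.012,.016,.019)],end=' ')
g=np.array([[.6262+.2*o,-.2424+.98*o,.095] for o in(0.003,.046)]);print([proj(q,X).round(1) for X in g])
dk=np.argwhere(q['frame'][195:235,285:325].max(2)<50);print('tail px', dk[:,::-1].min(0)+[285,195],dk[:,::-1].max(0)+[285,195],dk.mean(0)[::-1]+[285,195])
E
```

```text
t: 26.65
eef_pos: [0.4448, -0.0602, 0.264]
eef_rot: [-0.0, 0.999, -0.04, 0.0]
contact_force: [1.0, -0.2, 0.4]
width: 0.397
finger_force: 0.0
probe [(array([391., 202.]), 0.79)] [(array([303., 213.]), 0.73), (array([382., 302.]), 0.46)]
thick_probe [(array([423., 158.]), 0.73), (array([329., 290.]), 0.64)] [(array([384., 300.]), 0.83)]
bottle_a [(array([422., 158.]), 0.94), (array([360., 139.]), 0.71)] [(array([264., 221.]), 0.95), (array([242., 241.]), 0.8)]
label_roll [(array([401., 330.]), 0.68)] [(array([415., 247.]), 0.8)]
vial [(array([203., 321.]), 0.64), (array([360., 140.]), 0.6)] [(array([420., 374.]), 0.55), (array([355., 196.]), 0.31)]
knob_grip [(array([431., 258.]), 0.6)] [(array([265., 223.]), 0.65), (array([356., 194.]), 0.47)]
-90 [22, 16, 46, 94] -80 [27, 17, 40, 93] -70 [29, 26, 22, 37] -60 [37, 27, 28, 29] -50 [72, 88, 95, 92] -40 [115, 95, 89, 69] -30 [73, 33, 33, 29] -20 [35, 31, 25, 30] -10 [32, 28, 8, 20] 0 [31, 17, 17, 31] 10 [29, 10, 28, 31] 20 [27, 8, 31, 31] 30 [26, 9, 32, 32] 40 [26, 14, 32, 34] 50 [25, 13, 33, 33] [array([308.5, 211.5]), array([301.2, 220.6])]
tail px [298 211] [309 223] [303.52       217.13333333]
```

The white line stands at about -47° (the stop is at -48.8°), the probe tail is where home predicts it, and nothing else has moved.

```bash
python3 -c "
from h import *
print(r.finish_job())"
```

```text
the job is handed in; nothing more can be done
None
```

The job is handed in at about 27 s of the 67 s: the thin probe measures fully home in the well, the lock knob is at its clockwise stop, and the gripper is open and clear; the hand-in call returned no verdict.

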